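# Dry the painted pot under the fan

### The job

Take the painted pot off the hook, pushing the sprung yellow keeper open with the held pot, and stand it upright and centred on the round drying plate without dropping it. Then turn the black fan dial until its white pointer is on the red mark, and let go. Leave the other things on the table where they are.

Things in the scene. Friction and masses are not known exactly. Their poses are not given: they have to be found in the camera images.
- pot: small closed terracotta pot with blue and white flowers, 0.25 to 0.49 kg, 90 mm across, 127 mm high with its arched handle. Origin: centre of its underside, z up. Foot 68 mm wide, belly 90 mm (28 to 55 mm up), flat top 44 mm wide, 85 mm up, with the arch on it. It starts hanging by the arch on the stand's bar, its axes nearly those of the stand.
- pot_handle (a point): pot axis, 115 mm up: underside of the arch's bar, a good height for the middle of the pads. The arch is rigid, 46 mm wide along the pot's y, 20 mm deep along x, legs 11 mm wide, bar 12 mm thick (z = 115 to 127 mm); its window, 24 mm wide and 30 mm high (z = 85 to 115), is open along x. Pinch it from above across the 46 mm, fingers closing along the pot's y.
- stand: green fixed hook stand. Origin on the table below the hanging pot; its -x points out of the hook's free end, towards the robot within 0.25 rad. Foot plate x = -65 to 135 mm, 80 wide, 12 thick. Post x = 105 to 125 mm, 202 high. A level steel bar 10 x 10 mm runs along x from the post to its free end at x = -30 mm, top 185 mm above the table; the arch hangs at x = -5 to 5 mm.
- keeper (a joint): sprung yellow flap, 12 mm wide, 4 thick, hinged across the bar's free end (stand x = -32, z = 180 mm). 0 = upright, shut, its tip 30 mm above the bar's top; grows as it folds outwards (stand -x) up to 1.7 rad; it cannot fold inwards. A spring (0.012 N m at 0, 0.06 at 1.6 rad) shuts it.
- keeper_tip (a point): upper end of the keeper, 35 mm from its hinge. The hanging pot can rise only 20 mm before its flat top meets the bar, so it cannot pass over the upright keeper: hold it raised about 10 mm and push it out along stand -x (a few newtons); the arch folds the keeper and is free once the pot's axis is beyond stand x = -85 mm. The keeper then springs shut.
- plate: drying station: fixed round steel plate 130 mm across, 15 mm thick, with a blue blower box (100 wide, 110 mm high) behind it at its own x = 100 to 160 mm. Origin: centre of the plate's underside, on the table; z up
- plate_top (a point): centre of the plate's upper face
- control: grey fan control box, fixed, 150 x 130 x 50 mm (own x from -65 to +85 mm). Origin on the table under the dial's axis; z up
- dial (a joint): the fan's black dial on the control box, upright axis, 0 to 3.6 rad, growing clockwise seen from above; friction (0.06 N m) holds it. Skirt 60 mm round, top 64 mm above the table; on it an upright grip bar 60 mm long, 16 thick, 64 to 98 mm above the table, along the pointer's direction. It starts 0.7 to 2.6 rad short of the mark: turn it clockwise.
- dial_axis (a point): fixed point on the dial's axis, 88 mm above the table, a good height for the middle of the pads on the grip bar
- dial_tip (a point): tip of the dial's white pointer, 40 mm from the axis, 64 mm above the table
- scale: aluminium scale disc under the dial, fixed, 116 mm across, with black ticks and one red mark. Origin on the dial's axis, 50 mm above the table; its x points at the red mark
- mark (a point): inner end of the broad red mark, 40 mm from the dial's axis: the pointer's tip stands right over it when the dial is set
- jar_blue: bystander: paint jar, blue cap, 46 mm wide, 60 high; origin: centre of its underside
- jar_yellow: bystander: paint jar, yellow cap, 46 mm wide, 60 high; origin: centre of its underside
- mug: bystander: clay mug 75 mm high; origin: centre of its underside
- brush: bystander: paint brush lying flat, 160 mm long; origin: underside of its middle
- brush_cup: bystander: clay cup of brushes, 70 mm wide, 190 high with brushes; origin: centre of its underside
- bottle: bystander: clear bottle, 64 mm wide, 170 high; origin: centre of its underside
- casserole: bystander: lidded clay casserole, 130 mm wide, 100 high; origin: centre of its underside
- jar_red: bystander: paint jar, red cap, 56 mm wide, 70 high; origin: centre of its underside
Things that resemble listed ones, but are neither listed nor needed, are in the scene too. What is shaped like the pot but pink or turquoise is not meant.

How it is judged:
By the outcome, as a careful person would: the job done as asked, in the order asked, and still so for the second after the job is handed in, with the robot touching nothing.
It also fails if it takes over 72 s, if anything falls off the work surface, if the arm or the gripper's body presses on something with over 40 N, if the wrist force passes 120 N, or if a joint passes its speed limit or range.

### The arm

A 6-joint arm with a two-finger parallel gripper is mounted at the origin on the work surface. World frame = base frame: x ahead of the robot, y to its left, z up, the work surface at z = 0. Lengths are in m, angles in rad, forces in N, time in s.
With the tool pointing down it reaches from about 0.25 to 0.725 m from the base axis. Payload 4 kg.
Tool frame: the origin (TCP) lies on the centre line of the jaws, within the pads' length; the fingertips stand 17 mm ahead of it and the grasp point (between the pads) lies 2 mm behind it; z points along the fingers, y is the line along which they close (so a half turn about z gives the same grasp; the last joint's range is limited). The gripper opens to 85 mm and grips with 20 to 120 N. Pads are 22 mm wide; open, the fingers measure 114 mm over their backs; the gripper's body (76 mm by 85 mm) begins 54 mm behind the grasp point. The pads swing forward as they close: fully open they stand 13 mm farther back than shut.
Start: joints at [1.129, 0.241, 0.005, 1.335, 0, 1.571], TCP at [0.214, 0.452, 0.248] pointing down, gripper open.
Joint ranges: [-2.72, 2.72], [-1.05, 1.87], [-1.09, 1.28], [-1.99, 2.15], [-1.42, 1.44], [-3.14, 3.14]. Speed limits (rad/s): [2.79, 2.79, 3.14, 3.14, 3.14, 3.14].

### API

Orientations are given as a unit quaternion [x, y, z, w].
In Python, from workcell import bot, camera, get_calibration gives the robot as it stands.
- The arm moves only by the tool apply_moves, never from a script. Its argument "steps" is a list of rows, each a list of 3 entries, a list of its own where there are three numbers: the shift along the tool's x, y, z as a fraction of full scale, then the turn, a rotation vector about the tool's x, y, z as a fraction of full scale, then the opening, from 0 (shut) to 1 (fully open). A call has exactly 8 rows; each row shifts and turns the commanded pose from where the row before left it, along the tool's axes as they then stand; what a row does not reach is not made up. Full scale, the value 1, is 20 cm for a shift and pi rad for a turn. A row lasts 1/12 s, in which the tool goes at most 41.7 mm and 7.16 degrees, less where a joint would pass 70% of its speed; a pose out of reach is approached as far as the arm can. A call with a number of a shift or a turn outside -1 to 1 is refused whole. A call with a gripper value outside its range is refused whole. The fingers move at their own pace and stop on an object; the grip force is fixed at half the most. Time passes only in rows, so rows that do not move let the fingers close, or fill a call up. It gives the time, the measured TCP pose, the force, the opening and the grip force at its end, in the units of the state.
- bot.get_obs(): the state, without advancing time (a new reading comes with each control period).
- camera(name): name is "scene" or "side" or "wrist"; returns (picture, depth): 480x640x3 uint8, red, green, blue; 480x640 float32, m along the optical axis (not along the pixel's ray), 0 where there is no reading.
- get_calibration(name): a dict with "fov_y" (degrees; the focal length in pixels is half the picture's height over the tangent of half this angle, whatever the lens; pixels are square), "cx", "cy" (the principal point, pixels), "rvec" (rotation vector, rad) and "tvec" (3), from world to camera coordinates, as OpenCV has them. Camera axes: x right, y down, z forward; pixel columns grow to the right and rows downward; lengths in m; the calibration is good to about 2 mm. A picture is of the moment at which its call begins: read the wrist's pose just before it. get_calibration takes no time and is no camera call; for the wrist camera it gives the pose at the moment of the call.
- bot.job_done(): hands the job in; it is judged then, once.
The state is a dict: "clock": time; "joint_pos": joint angles; "joint_vel": joint speeds; "tau": joint torques, N m; "eef_pos": TCP position; "tool_rot": TCP orientation; "ft_force": force on the tool from outside, world axes, zero at the start; "ft_torque": the same for the moment, N m; "grip_width": finger opening in m; "grasp_force": force on a finger pad.
Only numpy, scipy, OpenCV 4.12 (cv2) and the standard library are available. Lean on these libraries where they do the work, as an engineer would, in place of code of your own. Each camera call takes 0.05 s, during which the arm holds its last target. There are 200 camera calls.

## Working session

There is one attempt and no reset: what is moved stays moved. The work goes in short steps, Python scripts to look and compute and a tool call to move; the robot and the scene stay as the last step left them, time stands still between calls to the robot, and variables do not carry over. Pictures are saved under pics/ and viewed, at most 10 in all, crops included, and the job is handed in when it is done.

Besides the shell and the picture viewer there is one more tool, called after "Call:" as name(argument=value, ...) on one line, values as JSON. apply_moves: Moves the arm, as the interface text tells. Its arguments: {"type":"object","properties":{"steps":{"type":"array"}},"required":["steps"]}

```bash
mkdir -p pics; cat > h.py <<'E'
import numpy as np,cv2
from workcell import bot,camera,get_calibration
from scipy.spatial.transform import Rotation as R
def grab(n):
    c=get_calibration(n); im,d=camera(n)
    f=240/np.tan(np.radians(c['fov_y'])/2)
    Rm=cv2.Rodrigues(np.array(c['rvec'],float))[0]; t=np.array(c['tvec'],float).ravel()
    return dict(im=im,d=d,f=f,cx=c['cx'],cy=c['cy'],R=Rm,t=t)
def cloud(g):
    v,u=np.mgrid[:480,:640]; z=g['d']
    P=np.stack([(u-g['cx'])/g['f']*z,(v-g['cy'])/g['f']*z,z],-1)
    W=(P-g['t'])@g['R']; W[z<=0]=np.nan
    return W
def ray(g,u,v,h):
    r=np.array([(u-g['cx'])/g['f'],(v-g['cy'])/g['f'],1])@g['R']; o=-g['R'].T@g['t']
    return o+r*(h-o[2])/r[2]
def proj(g,p):
    q=g['R']@np.array(p)+g['t']; return q[0]/q[2]*g['f']+g['cx'],q[1]/q[2]*g['f']+g['cy']
def save(n,im): cv2.imwrite('pics/'+n,im[...,::-1])
E
python3 - <<'E'
from h import *
import pickle
gs={n:grab(n) for n in('scene','side')}
pickle.dump(gs,open('g0.pkl','wb'))
for n in gs: save(n+'0.png',gs[n]['im']); print(n,gs[n]['f'],-gs[n]['R'].T@gs[n]['t'],gs[n]['cx'],gs[n]['cy'])
print(bot.get_obs())
E
```

```text
scene 536.2450298627249 [ 1.62128163 -0.18057038  1.08231475] 316.3922648815278 239.3503612658363
side 490.7774992784542 [-0.00258567 -0.65862028  0.92909641] 315.968867438868 234.36896106611286
{'clock': 0.1, 'joint_pos': array([ 1.12900174e+00,  2.41361581e-01,  3.86154827e-03,  1.33518136e+00,
       -5.86921611e-06,  1.57077677e+00]), 'joint_vel': array([-0.0011572 , -0.00029492,  0.00170533, -0.00043433,  0.00135467,
        0.00201197]), 'tau': array([-3.45237522e-04, -3.73138297e+01,  2.53010130e+01,  1.08517846e-02,
       -5.62888795e-05,  6.10335377e-06]), 'eef_pos': array([0.21355821, 0.45151749, 0.24749097]), 'tool_rot': array([ 2.19095561e-01,  9.75702950e-01, -9.20272946e-04, -2.03659878e-04]), 'ft_force': array([ 0.44322959,  0.51260326, -0.25950872]), 'ft_torque': array([ 0.0120494 , -0.00081862, -0.03986015]), 'grasp_force': 0.0, 'grip_width': 0.08554321124764665}
```

View pics/scene0.png

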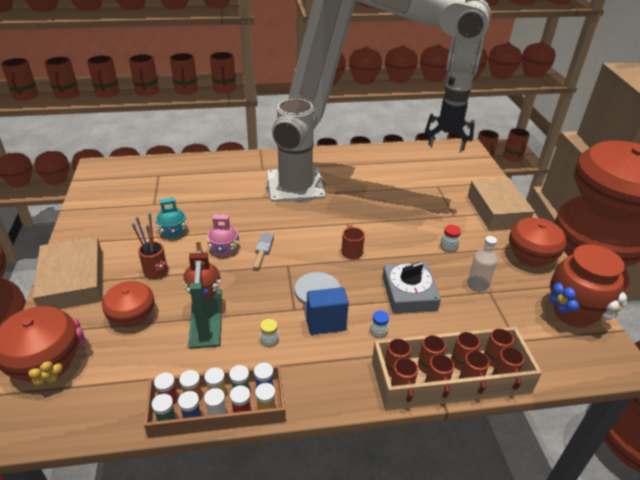

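View pics/side0.png

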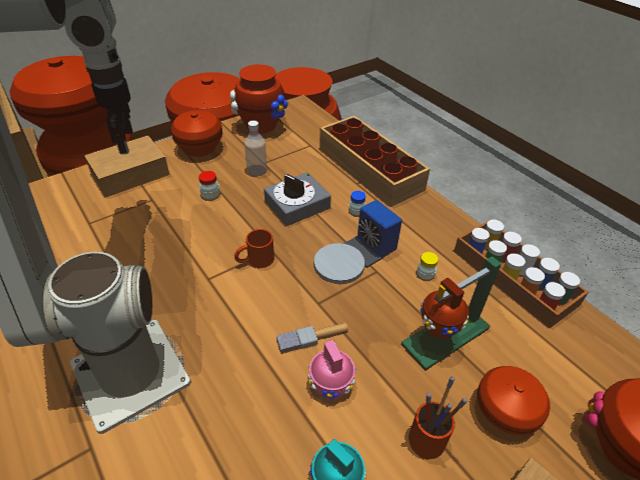

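The wanted pot is the terracotta one on the green stand: side (443,305), scene (202,280). These could be mistaken for it:
- pink pot: side (331,372), scene (222,240)
- turquoise pot: side (338,470), scene (172,218)
- red casserole: side (513,400)

The plate is at side (340,262) and the dial at side (294,190).

```bash
python3 - <<'E'
from h import *
import pickle
gs=pickle.load(open('g0.pkl','rb'))
s=gs['side']; 
a=cv2.resize(s['im'][230:380,390:540],(400,400),interpolation=cv2.INTER_CUBIC)
b=cv2.resize(s['im'][160:230,255:345],(514,400),interpolation=cv2.INTER_CUBIC)[:, :400]
save('crop1.png',np.hstack([a,b]))
for n,g in gs.items():
    W=cloud(g); hsv=cv2.cvtColor(g['im'],cv2.COLOR_RGB2HSV)
    H,S,V=[hsv[...,i].astype(int) for i in range(3)]
    ok=np.isfinite(W[...,0])&(W[...,0]>0.1)&(W[...,0]<0.9)
    gr=ok&(H>55)&(H<88)&(S>80)&(W[...,1]<-.1)&(W[...,0]>.35)
    for lab,lo,hi in(('foot',0.008,0.018),('post',0.05,0.195),('posttop',.199,.206)):
        m=gr&(W[...,2]>lo)&(W[...,2]<hi); P=W[m]
        if len(P)>10:
            r=cv2.minAreaRect(P[:,:2].astype(np.float32)*1000); print(n,lab,len(P),r)
    bar=ok&(W[...,2]>.182)&(W[...,2]<.188)&(S<90)&(abs(W[...,1]+.2)<.2)&(W[...,0]>.35); P=W[bar]
    if len(P)>10: print(n,'bar',len(P),cv2.minAreaRect(P[:,:2].astype(np.float32)*1000))
    ye=ok&(H>20)&(H<35)&(S>120)&(W[...,2]>.17)&(W[...,2]<.23);P=W[ye]
    if len(P): print(n,'keeper',len(P),P.mean(0),P.min(0),P.max(0))
    pl=ok&(S<60)&(W[...,2]>.011)&(W[...,2]<.019)&(abs(W[...,1])<.2)&(W[...,0]>.3);
    nl,L,st,_=cv2.connectedComponentsWithStats(pl.astype(np.uint8)); i=1+st[1:,4].argmax(); P=W[L==i]; pc=cv2.minEnclosingCircle(P[:,:2].astype(np.float32)*1000); print(n,'plate',len(P),pc)
    bl=ok&(H>100)&(H<125)&(S>120)&(W[...,2]>.1)&(W[...,2]<.115);P=W[bl]
    if len(P): print(n,'blowertop',cv2.minAreaRect(P[:,:2].astype(np.float32)*1000),P[:,2].mean())
    sc=ok&(S<60)&(V>120)&(W[...,2]>.045)&(W[...,2]<.056)&(W[...,1]>.0)&(W[...,0]>.3)&(W[...,1]<.3)
    nl,L,st,_=cv2.connectedComponentsWithStats(sc.astype(np.uint8)); i=1+st[1:,4].argmax(); P=W[L==i]; print(n,'scale',len(P),cv2.minEnclosingCircle(P[:,:2].astype(np.float32)*1000),P[:,2].mean())
    c=P[:,:2].mean(0)
    rd=ok&((H<8)|(H>172))&(S>120)&(np.hypot(W[...,0]-c[0],W[...,1]-c[1])<.07)&(W[...,2]<.06)&(W[...,2]>.04);P=W[rd]; print(n,'mark',len(P),P.mean(0) if len(P) else 0)
    top=ok&(V<70)&(np.hypot(W[...,0]-c[0],W[...,1]-c[1])<.05)&(W[...,2]>.09)&(W[...,2]<.103);P=W[top]; print(n,'grip',len(P),cv2.minAreaRect(P[:,:2].astype(np.float32)*1000) if len(P)>3 else 0)
    wp=ok&(V>150)&(S<60)&(np.hypot(W[...,0]-c[0],W[...,1]-c[1])<.05)&(W[...,2]>.060)&(W[...,2]<.11);P=W[wp]; print(n,'pointer',len(P),P.mean(0) if len(P) else 0)
    pt=ok&((H<12)|(H>172))&(S>120)&(abs(W[...,1]+.2)<.15)&(W[...,0]>.35)&(W[...,2]>.185)&(W[...,2]<.25);P=W[pt]
    if len(P): print(n,'arch',len(P),P.mean(0),P.min(0),P.max(0),cv2.minAreaRect(P[:,:2].astype(np.float32)*1000))
E
```

```text
scene foot 561 ((623.4055786132812, -310.53094482421875), (72.82598876953125, 194.37802124023438), 89.08257293701172)
scene post 52 ((791.7750244140625, -266.5830078125), (210.49220275878906, 30.24390983581543), 26.45746612548828)
scene posttop 47 ((699.9351196289062, -311.6220397949219), (15.493624687194824, 20.763748168945312), 5.326061725616455)
scene bar 123 ((628.1627807617188, -313.4088439941406), (164.12088012695312, 23.008451461791992), 0.9293011426925659)
scene plate 656 ((547.951904296875, -1.631222128868103), 66.25506591796875)
scene blowertop ((656.293212890625, 65.43212890625), (1160.8995361328125, 169.32595825195312), 73.66107940673828) 0.10871826559191787
scene scale 946 ((593.6539916992188, 245.73773193359375), 88.8052978515625) 0.051058682934241616
scene mark 1 [0.62761732 0.25827239 0.05372544]
scene grip 67 ((586.6771240234375, 255.817138671875), (13.271310806274414, 53.34297180175781), 17.188127517700195)
scene pointer 8 [0.58066915 0.26458204 0.09361095]
scene arch 135 [ 0.58619025 -0.30970197  0.19532503] [ 0.57003946 -0.33172062  0.18613896] [ 0.59622862 -0.287
[... 761 characters left out ...]
912598), 66.858642578125)
side blowertop ((645.7720947265625, 58.876708984375), (1157.3792724609375, 172.22056579589844), 73.55325317382812) 0.10938186924638708
side scale 798 ((588.7652587890625, 249.08889770507812), 86.90251922607422) 0.05127804661559012
side mark 8 [0.63003163 0.26061563 0.05380847]
side grip 86 ((576.7516479492188, 256.6346130371094), (16.022136688232422, 57.737178802490234), 20.141035079956055)
side pointer 12 [0.56739699 0.27267687 0.0867606 ]
side arch 242 [ 0.57719997 -0.31248089  0.1954527 ] [ 0.54529048 -0.33253284  0.18514343] [ 0.59118457 -0.28781543  0.2000313 ] ((568.8280029296875, -311.17596435546875), (45.310577392578125, 44.52063751220703), 5.25530481338501)
```

View pics/crop1.png

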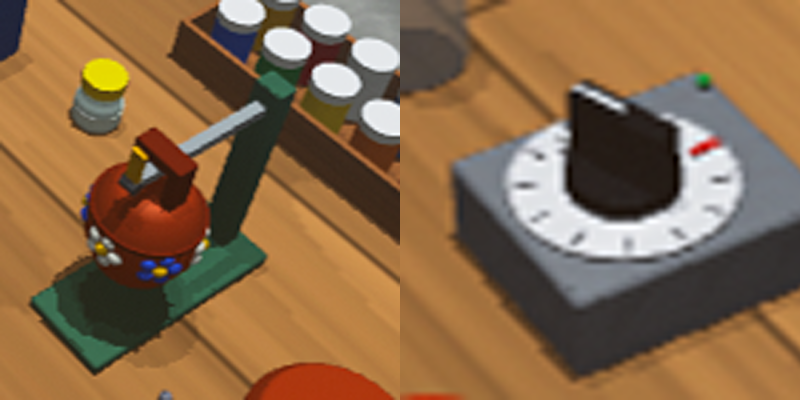

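The crop confirms the choice: terracotta pot with blue and white flowers, arch on the bar, yellow keeper at its free end. The dial's pointer end is away from the camera, and the red mark is at crop (705,147).

The stand origin is about (0.582,-0.309), yaw about -0.035 rad. I'll move over it.

Call:
apply_moves(steps=[[[0,0,-0.1],[0,0,-0.0324],1],[[0,0,-0.1],[0,0,-0.0324],1],[[0,0,-0.1],[0,0,-0.0324],1],[[0,0,-0.1],[0,0,-0.0324],1],[[-0.085,-0.185,0],[0,0,0],1],[[-0.085,-0.185,0],[0,0,0],1],[[-0.085,-0.185,0],[0,0,0],1],[[-0.085,-0.185,0],[0,0,0],1]])

```text
clock: 0.77
eef_pos: [0.2766, 0.3001, 0.3279]
tool_rot: [0.017, 1.0, -0.0, -0.0]
ft_force: [1.2, -0.3, 0.8]
grip_width: 0.0853
grasp_force: 0.0
```

Call:
apply_moves(steps=[[[-0.085,-0.185,0],[0,0,0],1],[[-0.085,-0.185,0],[0,0,0],1],[[-0.085,-0.185,0],[0,0,0],1],[[-0.085,-0.185,0],[0,0,0],1],[[-0.085,-0.185,0],[0,0,0],1],[[-0.085,-0.185,0],[0,0,0],1],[[-0.085,-0.185,0],[0,0,0],1],[[-0.085,-0.185,0],[0,0,0],1]])

```text
clock: 1.43
eef_pos: [0.4023, -0.0009, 0.3282]
tool_rot: [0.017, 1.0, 0.0, -0.0]
ft_force: [2.4, 0.5, 0.4]
grip_width: 0.0855
grasp_force: 0.0
```

Call:
apply_moves(steps=[[[-0.085,-0.185,0],[0,0,0],1],[[-0.085,-0.185,0],[0,0,0],1],[[-0.085,-0.185,0],[0,0,0],1],[[-0.085,-0.185,0],[0,0,0],1],[[-0.085,-0.185,0],[0,0,0],1],[[-0.085,-0.185,0],[0,0,0],1],[[-0.085,-0.185,0],[0,0,0],1],[[0,0,0],[0,0,0],1]])

```text
clock: 2.1
eef_pos: [0.5136, -0.268, 0.3241]
tool_rot: [0.02, 1.0, -0.0, -0.002]
ft_force: [-0.4, 0.4, -1.3]
grip_width: 0.0857
grasp_force: 0.0
```

```bash
python3 - <<'E'
from h import *
import pickle
g=grab('wrist'); o=bot.get_obs(); print(o['eef_pos'],o['tool_rot'],o['joint_pos'],-g['R'].T@g['t'],g['R'][2])
s=grab('side'); pickle.dump((g,s),open('g1.pkl','wb'))
save('wrist1.png',g['im'])
W=cloud(g); hsv=cv2.cvtColor(g['im'],cv2.COLOR_RGB2HSV); H,S,V=[hsv[...,i].astype(int) for i in range(3)]
for lab,m in(('posttop',(H>50)&(H<90)&(S>70)&(W[...,2]>.195)&(W[...,2]<.21)),('archtop',((H<12)|(H>170))&(S>100)&(W[...,2]>.190)&(W[...,2]<.205)),('bar',(S<90)&(W[...,2]>.18)&(W[...,2]<.189)),('foot',(H>50)&(H<90)&(S>70)&(W[...,2]>.006)&(W[...,2]<.02))):
    P=W[m]; 
    if len(P)>5: print(lab,len(P),np.median(P,0),cv2.minAreaRect(P[:,:2].astype(np.float32)*1000))
E
```

```text
[ 0.51258211 -0.26501532  0.32486948] [ 1.96146384e-02  9.99805011e-01  8.58068138e-04 -2.11395804e-03] [-4.77008361e-01  3.90211829e-01  4.10267208e-01  1.59540289e+00
 -3.27359830e-04 -4.37775722e-01] [ 0.44494832 -0.26390941  0.45024889] [ 0.26462203 -0.01205765 -0.96427683]
archtop 1409 [ 0.57672742 -0.30714739  0.19695513] ((566.54248046875, -307.3151550292969), (45.16773223876953, 43.676876068115234), 86.93254089355469)
bar 1558 [ 0.59820436 -0.31084914  0.18497946] ((513.77392578125, -370.39141845703125), (320.5870361328125, 81.45712280273438), 35.86716079711914)
foot 2435 [ 0.54019306 -0.29557988  0.01209661] ((612.195068359375, -308.279052734375), (76.20262908935547, 195.8206329345703), 88.34195709228516)
```

View pics/wrist1.png

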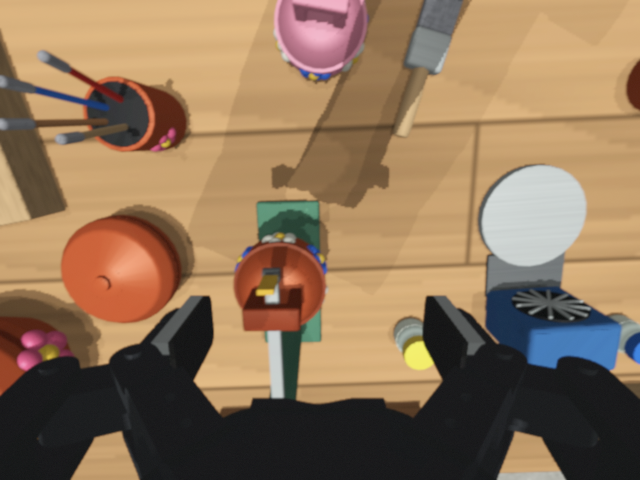

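```bash
python3 - <<'E'
from h import *
import pickle
g,s=pickle.load(open('g1.pkl','rb'))
W=cloud(g); hsv=cv2.cvtColor(g['im'],cv2.COLOR_RGB2HSV); H,S,V=[hsv[...,i].astype(int) for i in range(3)]
m=((H<12)|(H>170))&(S>100)&(W[...,2]>.1955)&(W[...,2]<.1985)
m=cv2.morphologyEx(m.astype(np.uint8),cv2.MORPH_OPEN,np.ones((5,5)))>0
P=W[m]; print('arch',len(P),P.mean(0),cv2.minAreaRect(P[:,:2].astype(np.float32)*1000))
m=(S<90)&(V>120)&(abs(W[...,2]-.185)<.002)&(abs(W[...,1]+.31)<.02)
P=W[m]; q=np.polyfit(P[:,0],P[:,1],1); print('bar slope',q, P[:,0].min(),P[:,0].max(),np.polyval(q,.58))
m=(H>18)&(H<35)&(S>130)&(abs(W[...,1]+.308)<.02)&(W[...,2]>.17);P=W[m];print('keeper',len(P),np.median(P,0),P.min(0),P.max(0))
m=(S<60)&(abs(W[...,2]-.015)<.003)&(np.hypot(W[...,0]-.546,W[...,1])<.075);P=W[m];print('plate',cv2.minEnclosingCircle(P[:,:2].astype(np.float32)*1000),cv2.minAreaRect(P[:,:2].astype(np.float32)*1000))
print(bot.get_obs()['eef_pos'])
E
```

```text
arch 1124 [ 0.57834974 -0.30745224  0.19708831] ((578.507568359375, -307.3033142089844), (43.820274353027344, 19.7823429107666), 86.93254089355469)
bar slope [-0.03241606 -0.28893505] 0.5426512677786821 0.6623583597441783 -0.3077363592361354
keeper 301 [ 0.54515896 -0.3063912   0.20652464] [ 0.54425495 -0.32230882  0.17050392] [ 0.56885565 -0.3013738   0.21677804]
plate ((545.99951171875, 1.5630457401275635), 65.2968521118164) ((545.8926391601562, 1.3687973022460938), (128.9662322998047, 128.2725830078125), 40.48637771606445)
[ 0.51203733 -0.26314806  0.32594848]
```

Arch centre is (0.5785,-0.3075), yaw about -0.033, in line with the keeper and bar. Plate centre is (0.546,0.0015). Now I'll go above the arch and descend.

Call:
apply_moves(steps=[[[-0.169,-0.107,0],[0,0,0],1],[[-0.169,-0.107,0],[0,0,0],1],[[0,0,0],[0,0,0],1],[[0,0,0.1],[0,0,0],1],[[0,0,0.1],[0,0,0],1],[[0,0,0.1],[0,0,0],1],[[0,0,0.1],[0,0,0],1],[[0,0,0],[0,0,0],1]])

```text
clock: 2.87
eef_pos: [0.5761, -0.3041, 0.2439]
tool_rot: [0.016, 1.0, 0.002, -0.004]
ft_force: [0.1, 0.8, -1.4]
grip_width: 0.0856
grasp_force: 0.0
```

```bash
python3 - <<'E'
from h import *
import time
g=grab('side');g=grab('side');g=grab('side');print(bot.get_obs()['eef_pos'],bot.get_obs()['tool_rot'],bot.get_obs()['ft_force'])
E
```

```text
[ 0.57848254 -0.30600163  0.24991799] [ 1.67581071e-02  9.99859364e-01 -2.56586471e-04  5.94221170e-04] [-1.03193077 -0.43403938  0.60094094]
```

Call:
apply_moves(steps=[[[0,-0.007,0.08],[0,0,0],1],[[0,0,0.08],[0,0,0],1],[[0,0,0.08],[0,0,0],1],[[0,0,0.06],[0,0,0],1],[[0,0,0.03],[0,0,0],1],[[0,0,0],[0,0,0],1],[[0,0,0],[0,0,0],1],[[0,0,0],[0,0,0],1]])

```text
clock: 3.68
eef_pos: [0.5792, -0.3086, 0.1843]
tool_rot: [0.017, 1.0, -0.001, 0.001]
ft_force: [1.0, 1.2, 0.5]
grip_width: 0.0851
grasp_force: 0.0
```

Call:
apply_moves(steps=[[[0,0,0],[0,0,0],0],[[0,0,0],[0,0,0],0],[[0,0,0],[0,0,0],0],[[0,0,0],[0,0,0],0],[[0,0,0],[0,0,0],0],[[0,0,0],[0,0,0],0],[[0,0,0],[0,0,0],0],[[0,0,0],[0,0,0],0]])

```text
clock: 4.35
eef_pos: [0.5786, -0.3085, 0.1831]
tool_rot: [0.017, 1.0, -0.0, 0.001]
ft_force: [-0.4, -0.4, 4.9]
grip_width: 0.0453
grasp_force: 62.4
```

Call:
apply_moves(steps=[[[0,0,-0.025],[0,0,0],0],[[0,0,-0.025],[0,0,0],0],[[0,0,0],[0,0,0],0],[[0,0,0],[0,0,0],0],[[0,0,0],[0,0,0],0],[[0,0,0],[0,0,0],0],[[0,0,0],[0,0,0],0],[[0,0,0],[0,0,0],0]])

```text
clock: 5.02
eef_pos: [0.5781, -0.3082, 0.192]
tool_rot: [0.017, 1.0, 0.0, -0.0]
ft_force: [-0.1, -0.2, -2.8]
grip_width: 0.0446
grasp_force: 61.9
```

Call:
apply_moves(steps=[[[0.04,0,0],[0,0,0],0],[[0.04,0,0],[0,0,0],0],[[0.04,0,0],[0,0,0],0],[[0.04,0,0],[0,0,0],0],[[0.04,0,0],[0,0,0],0],[[0.04,0,0],[0,0,0],0],[[0.04,0,0],[0,0,0],0],[[0.04,0,0],[0,0,0],0]])

```text
clock: 5.68
eef_pos: [0.5132, -0.306, 0.1925]
tool_rot: [0.017, 1.0, -0.0, -0.0]
ft_force: [0.7, 0.3, -1.2]
grip_width: 0.0455
grasp_force: 61.8
```

Call:
apply_moves(steps=[[[0.04,0,0],[0,0,0],0],[[0.04,0,0],[0,0,0],0],[[0.04,0,0],[0,0,0],0],[[0.04,0,0],[0,0,0],0],[[0.04,0,0],[0,0,0],0],[[0.04,0,0],[0,0,0],0],[[0.04,0,0],[0,0,0],0],[[0,0,0],[0,0,0],0]])

```text
clock: 6.35
eef_pos: [0.4565, -0.304, 0.1923]
tool_rot: [0.018, 1.0, 0.0, -0.001]
ft_force: [-0.6, 1.0, -3.1]
grip_width: 0.0447
grasp_force: 61.8
```

Call:
apply_moves(steps=[[[0,0,-0.08],[0,0,0],0],[[0,0,-0.12],[0,0,0],0],[[0,0,-0.12],[0,0,0],0],[[0,0,-0.08],[0,0,0],0],[[0,0,0],[0,0,0],0],[[-0.02,0.08,0],[0,0,0],0],[[-0.04,0.16,0],[0,0,0],0],[[-0.04,0.16,0],[0,0,0],0]])

```text
clock: 7.02
eef_pos: [0.4808, -0.2247, 0.2709]
tool_rot: [0.019, 1.0, 0.0, -0.001]
ft_force: [0.3, 1.1, -3.4]
grip_width: 0.0449
grasp_force: 62.4
```

Call:
apply_moves(steps=[[[-0.04,0.16,0],[0,0,0],0],[[-0.04,0.16,0],[0,0,0],0],[[-0.04,0.16,0],[0,0,0],0],[[-0.04,0.16,0],[0,0,0],0],[[-0.04,0.16,0],[0,0,0],0],[[-0.04,0.16,0],[0,0,0],0],[[-0.04,0.16,0],[0,0,0],0],[[-0.03,0.02,0],[0,0,0],0]])

```text
clock: 7.68
eef_pos: [0.5512, 0.0061, 0.2708]
tool_rot: [0.014, 1.0, 0.002, -0.001]
ft_force: [1.0, -0.5, -2.1]
grip_width: 0.0449
grasp_force: 62.8
```

```bash
python3 - <<'E'
from h import *
for i in range(5): grab('side')
g=grab('wrist'); s=grab('side'); o=bot.get_obs(); print(o['clock'],o['eef_pos'],o['tool_rot'],o['ft_force'],o['joint_pos'])
save('w2.png',np.hstack([cv2.resize(g['im'],(400,300)),cv2.resize(s['im'],(400,300))]))
W=cloud(g); hsv=cv2.cvtColor(g['im'],cv2.COLOR_RGB2HSV); H,S,V=[hsv[...,i].astype(int) for i in range(3)]
m=(S<60)&(abs(W[...,2]-.015)<.003)&(np.hypot(W[...,0]-.546,W[...,1])<.075);P=W[m];print('plate',len(P),cv2.minEnclosingCircle(P[:,:2].astype(np.float32)*1000))
for n,q in(('w',g),('s',s)):
    W=cloud(q);hsv=cv2.cvtColor(q['im'],cv2.COLOR_RGB2HSV); H,S,V=[hsv[...,i].astype(int) for i in range(3)]
    c=o['eef_pos']; m=((H<12)|(H>170))&(S>100)&(np.hypot(W[...,0]-c[0],W[...,1]-c[1])<.07)&(W[...,2]>.12)
    P=W[m]; print(n,len(P),P.min(0) if len(P) else 0,P.max(0) if len(P) else 0)
E
```

```text
8.0333 [ 5.50475240e-01 -4.70724969e-04  2.72025540e-01] [ 1.83402913e-02  9.99831731e-01 -1.18793661e-04 -3.60103384e-04] [ 0.44238889  0.18604968 -2.59155676] [-7.38087167e-04  3.34758003e-01  1.94768392e-01  1.43153099e+00
 -2.24873185e-04  3.59446362e-02]
plate 4274 ((541.8427124023438, 1.6462044715881348), 64.35203552246094)
w 22529 [ 0.50593288 -0.04416338  0.19271822] [0.56387137 0.0488255  0.34764039]
s 1281 [ 0.50497225 -0.04844141  0.15958022] [0.59391005 0.04713677 0.47297136]
```

View pics/w2.png

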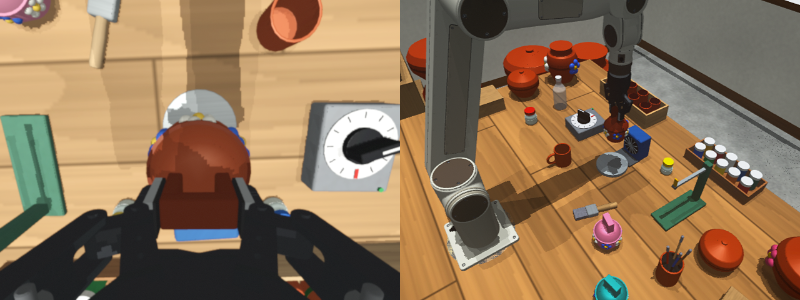

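The pot hangs upright, axis at the TCP (belly centre 0.5495, -0.0007), and is 4 mm off the plate's centre. I'll correct that and lower.

Call:
apply_moves(steps=[[[0.0225,0.008,0.06],[0,0,0],0],[[0,0,0.12],[0,0,0],0],[[0,0,0.12],[0,0,0],0],[[0,0,0.12],[0,0,0],0],[[0,0,0.12],[0,0,0],0],[[0,0,0.08],[0,0,0],0],[[0,0,0.03],[0,0,0],0],[[0,0,0],[0,0,0],0]])

```text
clock: 8.7
eef_pos: [0.545, 0.0016, 0.1407]
tool_rot: [0.018, 1.0, -0.0, -0.002]
ft_force: [-0.0, 0.4, -1.8]
grip_width: 0.0449
grasp_force: 62.8
```

Call:
apply_moves(steps=[[[0,0,0],[0,0,0],0],[[0,0,0],[0,0,0],0],[[0,0,0.01],[0,0,0],0],[[0,0,0.01],[0,0,0],0],[[0,0,0.01],[0,0,0],0],[[0,0,0.01],[0,0,0],0],[[0,0,0],[0,0,0],0],[[0,0,0],[0,0,0],0]])

```text
clock: 9.37
eef_pos: [0.5463, 0.0027, 0.1341]
tool_rot: [0.017, 1.0, -0.0, -0.0]
ft_force: [0.2, -0.1, -3.1]
grip_width: 0.0452
grasp_force: 62.8
```

Not in contact yet; going slowly further.

Call:
apply_moves(steps=[[[0,-0.005,0.01],[0,0,0],0],[[0,0,0.005],[0,0,0],0],[[0,0,0.005],[0,0,0],0],[[0,0,0.005],[0,0,0],0],[[0,0,0],[0,0,0],0],[[0,0,0],[0,0,0],0],[[0,0,0],[0,0,0],0],[[0,0,0],[0,0,0],0]])

```text
clock: 10.03
eef_pos: [0.5465, 0.0016, 0.1294]
tool_rot: [0.017, 1.0, -0.0, 0.0]
ft_force: [-0.3, 0.8, -2.6]
grip_width: 0.0449
grasp_force: 62.8
```

Call:
apply_moves(steps=[[[0,0,0.005],[0,0,0],0],[[0,0,0.005],[0,0,0],0],[[0,0,0],[0,0,0],0],[[0,0,0],[0,0,0],0],[[0,0,0],[0,0,0],0],[[0,0,0],[0,0,0],0],[[0,0,0],[0,0,0],0],[[0,0,0],[0,0,0],0]])

```text
clock: 10.7
eef_pos: [0.5468, 0.0015, 0.1282]
tool_rot: [0.017, 1.0, -0.0, 0.001]
ft_force: [-2.1, -0.7, 6.0]
grip_width: 0.045
grasp_force: 63.6
```

Contact. Release.

Call:
apply_moves(steps=[[[0,0,0],[0,0,0],0.7],[[0,0,0],[0,0,0],0.9],[[0,0,0],[0,0,0],1],[[0,0,0],[0,0,0],1],[[0,0,0],[0,0,0],1],[[0,0,0],[0,0,0],1],[[0,0,-0.03],[0,0,0],1],[[0,0,-0.06],[0,0,0],1]])

```text
clock: 11.37
eef_pos: [0.5453, 0.0016, 0.1442]
tool_rot: [0.017, 1.0, -0.0, -0.002]
ft_force: [-0.3, 0.6, 0.2]
grip_width: 0.0855
grasp_force: 0.0
```

Call:
apply_moves(steps=[[[0,0,-0.1],[0,0,0],1],[[0,0,-0.14],[0,0,0],1],[[0,0,-0.14],[0,0,0],1],[[0,0,-0.14],[0,0,0],1],[[0,0,-0.1],[0,0,0],1],[[0,0,-0.05],[0,0,0],1],[[0.1,0.1,0],[0,0,0],1],[[0.1,0.1,0],[0,0,0],1]])

```text
clock: 12.03
eef_pos: [0.5083, 0.0427, 0.2796]
tool_rot: [0.019, 1.0, 0.0, 0.001]
ft_force: [-0.0, 1.2, 0.1]
grip_width: 0.0854
grasp_force: 0.0
```

```bash
python3 - <<'E'
from h import *
for i in range(4): s=grab('side')
g=grab('wrist'); o=bot.get_obs(); print(o['clock'],o['eef_pos'],o['tool_rot'],o['joint_pos'])
save('w3.png',np.hstack([cv2.resize(g['im'],(400,300)),cv2.resize(s['im'][130:330,230:470],(400,300))]))
W=cloud(g); hsv=cv2.cvtColor(g['im'],cv2.COLOR_RGB2HSV); H,S,V=[hsv[...,i].astype(int) for i in range(3)]
red=((H<12)|(H>170))&(S>100)
m=red&(abs(W[...,2]-.142)<.003)&(np.hypot(W[...,0]-.546,W[...,1])<.05); P=W[m]; print('archtop',len(P),np.median(P,0) if len(P) else 0,cv2.minAreaRect(P[:,:2].astype(np.float32)*1000) if len(P)>3 else 0)
m=red&(W[...,2]>.03)&(np.hypot(W[...,0]-.546,W[...,1])<.07); P=W[m]; print('pot',P.min(0),P.max(0))
m=(S<60)&(abs(W[...,2]-.015)<.003)&(np.hypot(W[...,0]-.546,W[...,1])<.075);P=W[m];print('plate',len(P),cv2.minEnclosingCircle(P[:,:2].astype(np.float32)*1000))
c0=np.array([.59,.252])
r=np.hypot(W[...,0]-c0[0],W[...,1]-c0[1])
m=(S<70)&(V>120)&(abs(W[...,2]-.0515)<.004)&(r<.075);P=W[m];print('scale',len(P),cv2.minEnclosingCircle(P[:,:2].astype(np.float32)*1000) if len(P)>3 else 0)
m=red&(W[...,2]<.058)&(W[...,2]>.045)&(r<.075);P=W[m];print('mark',len(P),P.mean(0))
m=(V<90)&(abs(W[...,2]-.098)<.003)&(r<.06);P=W[m];print('gripbar',len(P),cv2.minAreaRect(P[:,:2].astype(np.float32)*1000) if len(P)>3 else 0)
m=(V>140)&(S<70)&(W[...,2]>.06)&(W[...,2]<.12)&(r<.06);P=W[m];print('pointer',len(P),P.mean(0))
import pickle;pickle.dump(g,open('g3.pkl','wb'))
E
```

```text
12.2833 [0.50797283 0.04289033 0.27906773] [ 1.71082214e-02  9.99853624e-01 -1.93184588e-04 -3.86696810e-05] [ 8.44461246e-02  2.49448950e-01  9.63982168e-02  1.41786170e+00
 -3.76537770e-04  1.18664259e-01]
archtop 1295 [0.54682334 0.00258898 0.14205305] ((547.3638916015625, 2.258279800415039), (44.976375579833984, 19.61892318725586), 87.91924285888672)
pot [ 0.50276272 -0.04316008  0.04726267] [0.59336149 0.04632627 0.33427829]
plate 3250 ((545.9786376953125, 2.0853540897369385), 64.8349609375)
scale 8917 ((589.94677734375, 252.07859802246094), 74.98822021484375)
mark 63 [0.62658421 0.26036028 0.053911  ]
gripbar 772 ((577.4552001953125, 259.4253234863281), (16.220840454101562, 58.62178039550781), 17.134557723999023)
pointer 256 [0.57201517 0.27584031 0.09147878]
```

View pics/w3.png

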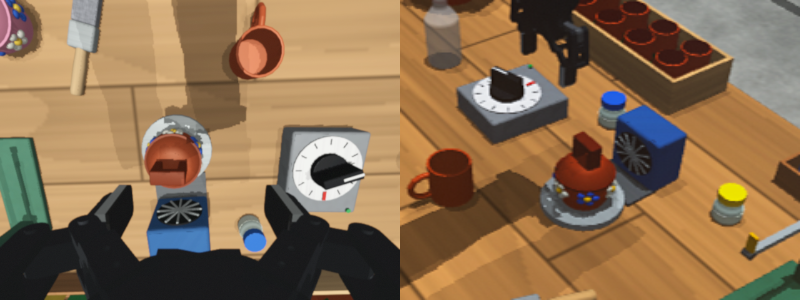

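The pot stands upright at (0.5473,0.0023), plate centre (0.546,0.002): within 1.5 mm. The dial's grip bar is at (0.5775,0.2594) with its pointer at about 107°, and the mark is at about 1°. I'll move over it and turn the tool -109° about tool z, to keep joint 6 in range.

Call:
apply_moves(steps=[[[-0.052,0.182,0],[0,0,0],1],[[-0.052,0.182,0],[0,0,0],1],[[-0.052,0.182,0],[0,0,0],1],[[-0.052,0.182,0],[0,0,0],1],[[-0.052,0.182,0],[0,0,0],1],[[-0.052,0.182,0],[0,0,0],1],[[0,0,0],[0,0,-0.0378],1],[[0,0,0],[0,0,-0.0378],1]])

```text
clock: 12.95
eef_pos: [0.5788, 0.261, 0.2766]
tool_rot: [-0.105, 0.994, -0.001, -0.001]
ft_force: [-0.1, -0.9, -0.8]
grip_width: 0.0857
grasp_force: 0.0
```

Call:
apply_moves(steps=[[[0,0,0],[0,0,-0.0378],1],[[0,0,0],[0,0,-0.0378],1],[[0,0,0],[0,0,-0.0378],1],[[0,0,0],[0,0,-0.0378],1],[[0,0,0],[0,0,-0.0378],1],[[0,0,0],[0,0,-0.0378],1],[[0,0,0],[0,0,-0.0378],1],[[0,0,0],[0,0,-0.0378],1]])

```text
clock: 13.62
eef_pos: [0.5788, 0.2583, 0.2783]
tool_rot: [-0.547, 0.837, -0.0, -0.0]
ft_force: [0.1, -0.4, -0.2]
grip_width: 0.0854
grasp_force: 0.0
```

Call:
apply_moves(steps=[[[0,0,0],[0,0,-0.0378],1],[[0,0,0],[0,0,-0.0378],1],[[0,0,0],[0,0,-0.0378],1],[[0,0,0],[0,0,-0.0378],1],[[0,0,0],[0,0,-0.0378],1],[[0,0,0],[0,0,-0.0378],1],[[0,0,0],[0,0,0],1],[[0,0,0],[0,0,0],1]])

```text
clock: 14.28
eef_pos: [0.5785, 0.2585, 0.2785]
tool_rot: [0.802, -0.597, -0.0, 0.0]
ft_force: [1.2, 0.0, -0.1]
grip_width: 0.0855
grasp_force: 0.0
```

```bash
cat > dial.py <<'E'
from h import *
import sys
for i in range(4): s=grab('side')
g=grab('wrist'); o=bot.get_obs(); A=R.from_quat(o['tool_rot']).as_matrix(); print(o['clock'],o['eef_pos'],'yang',np.degrees(np.arctan2(A[1,1],A[0,1])),o['joint_pos'])
save(sys.argv[1],np.hstack([cv2.resize(g['im'],(400,300)),cv2.resize(s['im'][155:230,245:345],(400,300),interpolation=cv2.INTER_CUBIC)]))
W=cloud(g); hsv=cv2.cvtColor(g['im'],cv2.COLOR_RGB2HSV); H,S,V=[hsv[...,i].astype(int) for i in range(3)]
red=((H<12)|(H>170))&(S>100)
c0=np.array([.5775,.2594]); r=np.hypot(W[...,0]-c0[0],W[...,1]-c0[1])
m=red&(W[...,2]<.058)&(W[...,2]>.045)&(r<.07);P=W[m]
vs,us=np.nonzero(m)
Q=np.array([ray(g,u,v,.0505) for u,v in zip(us,vs)])
if len(Q): print('mark',len(Q),Q.mean(0),cv2.minAreaRect(Q[:,:2].astype(np.float32)*1000))
sc=(S<70)&(V>140)&(abs(W[...,2]-.0515)<.004)&(r<.062)
P=W[sc]
if len(P)>50: print('scale',len(P),cv2.minEnclosingCircle(P[:,:2].astype(np.float32)*1000))
m=(V<90)&(abs(W[...,2]-.098)<.003)&(r<.06)
m=cv2.morphologyEx(m.astype(np.uint8),cv2.MORPH_OPEN,np.ones((3,3)))>0
P=W[m];print('gripbar',len(P),cv2.minAreaRect(P[:,:2].astype(np.float32)*1000) if len(P)>3 else 0)
m=(V>140)&(S<70)&(W[...,2]>.085)&(W[...,2]<.12)&(r<.06);P=W[m];print('pointer-top',len(P),P.mean(0) if len(P) else 0)
m=(V>140)&(S<70)&(abs(W[...,2]-.065)<.004)&(r<.06);P=W[m];print('pointer-skirt',len(P),P.mean(0) if len(P) else 0)
E
python3 dial.py d1.png
```

```text
14.5333 [0.57794647 0.25893375 0.27916184] yang -163.19675776130643 [ 4.21219446e-01  5.12512360e-01  4.82990521e-01  1.54144037e+00
 -2.25175905e-05 -1.44284878e+00]
mark 77 [0.6270107  0.26109655 0.0505    ] ((627.0449829101562, 261.0685729980469), (4.867116451263428, 15.511235237121582), 88.09416198730469)
scale 7614 ((577.5475463867188, 259.3063049316406), 61.976173400878906)
gripbar 981 ((578.7579345703125, 260.1692810058594), (15.391439437866211, 59.520721435546875), 17.056331634521484)
pointer-top 115 [0.57411776 0.27427976 0.09869367]
pointer-skirt 26 [0.6049341  0.25576562 0.06332779]
```

View pics/d1.png

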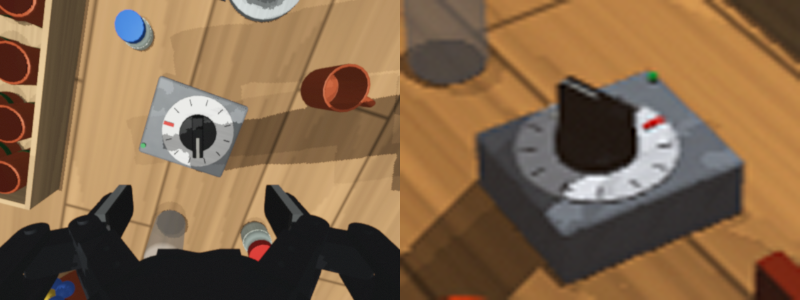

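```bash
python3 - <<'E'
from h import *
import pickle
gs=pickle.load(open('g0.pkl','rb'))
for n,u,v,h in(('scene',483,265,.085),('side',255,155,.085),('scene',451,239,.035),('side',208,186,.035)): print(n,ray(gs[n],u,v,h))
E
```

```text
scene [0.58856197 0.4620993  0.085     ]
side [0.55708825 0.43499787 0.085     ]
scene [0.40922515 0.44073201 0.035     ]
side [0.398333   0.43931618 0.035     ]
```

Call:
apply_moves(steps=[[[-0.003,0,0.1],[0,0,0],1],[[0,0,0.15],[0,0,0],1],[[0,0,0.15],[0,0,0],1],[[0,0,0.15],[0,0,0],1],[[0,0,0.15],[0,0,0],1],[[0,0,0.12],[0,0,0],1],[[0,0,0.08],[0,0,0],1],[[0,0,0.03],[0,0,0],1]])

```text
clock: 15.2
eef_pos: [0.5756, 0.2588, 0.0898]
tool_rot: [0.803, -0.596, -0.001, 0.003]
ft_force: [-1.8, 0.3, 0.0]
grip_width: 0.0854
grasp_force: 0.0
```

Call:
apply_moves(steps=[[[0,0,0.01],[0,0,0],1],[[0,0,0.01],[0,0,0],1],[[0,0,0],[0,0,0],1],[[0,0,0],[0,0,0],1],[[0,0,0],[0,0,0],0.6],[[0,0,0],[0,0,0],0.6],[[0,0,0],[0,0,0],0.6],[[0,0,0],[0,0,0],0.6]])

```text
clock: 15.87
eef_pos: [0.5778, 0.2597, 0.0897]
tool_rot: [0.803, -0.596, 0.0, -0.0]
ft_force: [-0.9, 0.4, -0.4]
grip_width: 0.0514
grasp_force: 0.0
```

Call:
apply_moves(steps=[[[0,0,0.01],[0,0,0],0.4],[[0,0,0],[0,0,0],0.2],[[0,0,0],[0,0,0],0],[[0,0,0],[0,0,0],0],[[0,0,0],[0,0,0],0],[[0,0,0],[0,0,0],0],[[0,0,0],[0,0,0],0],[[0,0,0],[0,0,0],0]])

```text
clock: 16.53
eef_pos: [0.5792, 0.26, 0.0875]
tool_rot: [0.803, -0.596, 0.001, -0.001]
ft_force: [4.9, 1.2, -2.3]
grip_width: 0.0144
grasp_force: 60.6
```

Call:
apply_moves(steps=[[[0,-0.0065,0],[0,0,0.02],0],[[0,0,0],[0,0,0.037],0],[[0,0,0],[0,0,0.037],0],[[0,0,0],[0,0,0.037],0],[[0,0,0],[0,0,0.037],0],[[0,0,0],[0,0,0.037],0],[[0,0,0],[0,0,0.037],0],[[0,0,0],[0,0,0.037],0]])

```text
clock: 17.2
eef_pos: [0.5794, 0.2601, 0.0874]
tool_rot: [-0.472, 0.882, -0.0, 0.0]
ft_force: [2.0, -0.4, -0.5]
grip_width: 0.0152
grasp_force: 60.9
```

Call:
apply_moves(steps=[[[0,0,0],[0,0,0.037],0],[[0,0,0],[0,0,0.037],0],[[0,0,0],[0,0,0.037],0],[[0,0,0],[0,0,0.037],0],[[0,0,0],[0,0,0.037],0],[[0,0,0],[0,0,0.037],0],[[0,0,0],[0,0,0.037],0],[[0,0,0],[0,0,0.037],0]])

```text
clock: 17.87
eef_pos: [0.5796, 0.26, 0.0875]
tool_rot: [-0.027, 1.0, 0.0, 0.001]
ft_force: [3.0, 0.8, 0.2]
grip_width: 0.0148
grasp_force: 60.9
```

Call:
apply_moves(steps=[[[0,0,0],[0,0,0],0],[[0,0,0],[0,0,0],0],[[0,0,0],[0,0,0],0],[[0,0,0],[0,0,0],0],[[0,0,0],[0,0,0],0],[[0,0,0],[0,0,0],0],[[0,0,0],[0,0,0],0],[[0,0,0],[0,0,0],0]])

```text
clock: 18.53
eef_pos: [0.5795, 0.26, 0.0874]
tool_rot: [-0.03, 1.0, -0.0, 0.001]
ft_force: [5.1, 0.2, -1.9]
grip_width: 0.0151
grasp_force: 60.8
```

```bash
python3 dial.py d2.png
```

```text
18.7833 [0.57957001 0.25997392 0.08746663] yang 93.4130322319619 [ 4.21907672e-01  6.08697762e-01  1.38962550e-01  1.09974615e+00
 -5.52120625e-04  3.62338624e-01]
scale 22653 ((577.496826171875, 259.39569091796875), 61.9907341003418)
gripbar 5600 ((576.7443237304688, 263.1980285644531), (60.02296447753906, 38.8336296081543), 24.93882179260254)
pointer-top 779 [0.58898099 0.26121633 0.10090184]
pointer-skirt 8 [0.58752304 0.23331499 0.06364517]
```

View pics/d2.png

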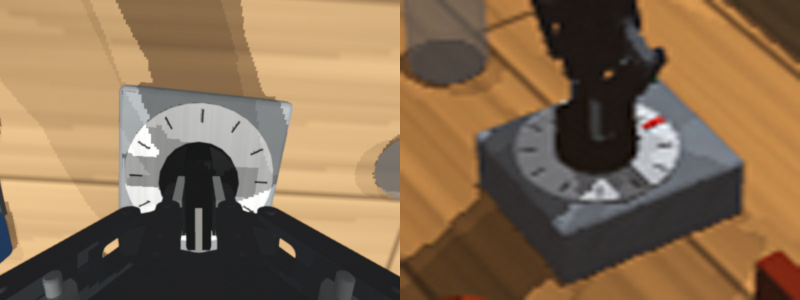

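Call:
apply_moves(steps=[[[0,0,0],[0,0,0.0064],0],[[0,0,0],[0,0,0.0064],0],[[0,0,0],[0,0,0],0],[[0,0,0],[0,0,0],0],[[0,0,0],[0,0,0],0],[[0,0,0],[0,0,0],0],[[0,0,0],[0,0,0],0],[[0,0,0],[0,0,0],0]])

```text
clock: 19.45
eef_pos: [0.5795, 0.26, 0.0874]
tool_rot: [-0.01, 1.0, 0.0, 0.001]
ft_force: [4.3, 0.0, -1.3]
grip_width: 0.015
grasp_force: 60.8
```

Call:
apply_moves(steps=[[[0,0,0],[0,0,0],0.6],[[0,0,0],[0,0,0],1],[[0,0,0],[0,0,0],1],[[0,0,0],[0,0,0],1],[[0,0,0],[0,0,0],1],[[0,0,0],[0,0,0],1],[[0,0,-0.05],[0,0,0],1],[[0,0,-0.1],[0,0,0],1]])

```text
clock: 20.12
eef_pos: [0.5769, 0.2592, 0.1152]
tool_rot: [-0.009, 1.0, -0.001, -0.003]
ft_force: [0.4, -0.5, -1.3]
grip_width: 0.0856
grasp_force: 0.0
```

Call:
apply_moves(steps=[[[0,0,-0.15],[0,0,0],1],[[0,0,-0.15],[0,0,0],1],[[0,0,-0.15],[0,0,0],1],[[0.1,0,-0.15],[0,0,0],1],[[0.15,0,-0.15],[0,0,0],1],[[0.15,0,-0.1],[0,0,0],1],[[0.1,0,0],[0,0,0],1],[[0,0,0],[0,0,0],1]])

```text
clock: 20.78
eef_pos: [0.4767, 0.2584, 0.2907]
tool_rot: [-0.01, 1.0, 0.001, 0.002]
ft_force: [-0.3, -0.2, -0.3]
grip_width: 0.0853
grasp_force: 0.0
```

```bash
cat >> dial.py <<'E'
import pickle; pickle.dump(g,open('gd.pkl','wb'))
u,v=[int(x) for x in proj(g,[.579,.26,.07])]; print(u,v)
a=cv2.resize(g['im'][max(0,v-60):v+60,max(0,u-80):u+80],(800,600),interpolation=cv2.INTER_CUBIC); save('c_'+sys.argv[1],a)
E
python3 dial.py d3.png
```

```text
21.0333 [0.47997556 0.25805567 0.28628203] yang 91.04893864071097 [ 4.93360546e-01  3.20181619e-01  2.10868646e-01  1.46212373e+00
 -1.02091849e-04  4.75053246e-01]
scale 6304 ((577.5335083007812, 259.36566162109375), 61.97282028198242)
gripbar 661 ((576.5924682617188, 260.7479553222656), (58.17145538330078, 14.919061660766602), 1.3730719089508057)
pointer-top 191 [0.59303715 0.26111713 0.09835559]
pointer-skirt 39 [0.58848194 0.25218548 0.06363441]
316 305
```

View pics/c_d3.png

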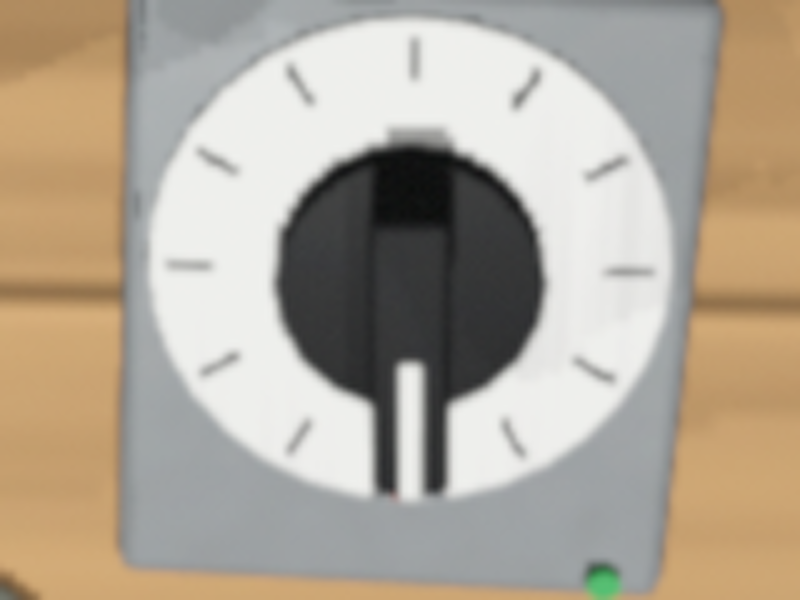

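```bash
python3 - <<'E'
from h import *
import pickle
g=pickle.load(open('gd.pkl','rb'))
T=[(414,58),(526,88),(606,169),(630,271),(595,370),(513,437),(300,437),(220,364),(188,265),(217,160),(300,84)]
P=np.array([ray(g,236+u/5,245+v/5,.0505)[:2] for u,v in T])
A=np.c_[2*P,np.ones(len(P))]; s=np.linalg.lstsq(A,(P**2).sum(1),rcond=None)[0]; c=s[:2]; print('c',c,'r',np.sqrt(s[2]+c@c))
a=np.degrees(np.arctan2(*(P-c).T[::-1])); off=(a+15)%30-15; print(a.round(1),off.round(1),off.mean())
for h in(.098,):
  p,q=[ray(g,236+u/5,245+v/5,h)[:2] for u,v in((410,365),(411,490))]; print(p,q,np.degrees(np.arctan2(*(q-p)[::-1])))
s=grab('scene'); u,v=[int(x) for x in proj(s,[.579,.26,.07])]
save('sc4.png',cv2.resize(s['im'][v-30:v+30,u-40:u+40],(800,600),interpolation=cv2.INTER_CUBIC))
print(u,v,[proj(s,x) for x in([.6195,.2608,.0505],)])
E
```

```text
c [0.57955028 0.26108519] r 0.049286471011534765
[ 179.8  150.1  119.5   89.9   60.    30.4  -29.4  -59.7  -89.4 -120.1
 -150.2] [-0.2  0.1 -0.5 -0.1 -0.   0.4  0.6  0.3  0.6 -0.1 -0.2] 0.08496204430818692
[0.57849278 0.26130357] [0.60638841 0.26203869] 1.509537114692765
411 272 [(np.float64(414.8892377470177), np.float64(287.6881847661019))]
```

View pics/sc4.png

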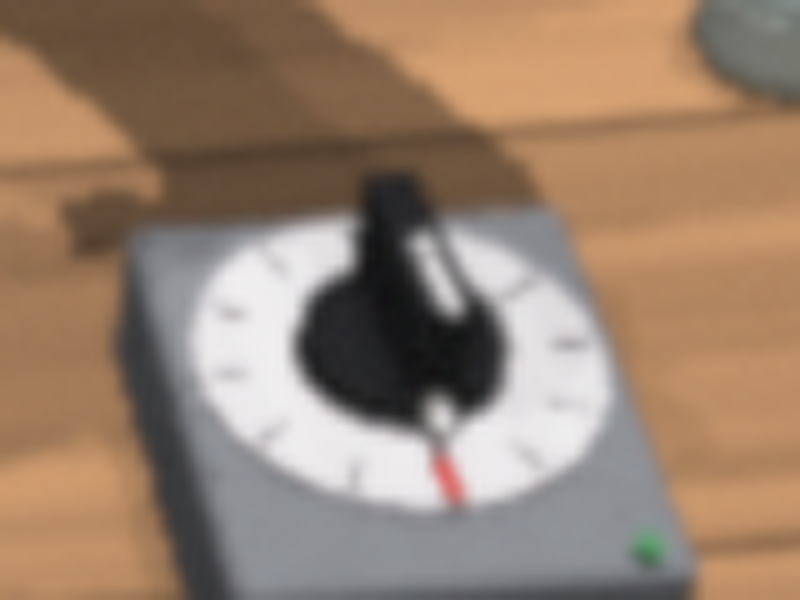

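```bash
python3 - <<'E'
from h import *
import pickle
g=pickle.load(open('g0.pkl','rb'))['scene']
f=lambda u,v,h: ray(g,371+u/10,242+v/10,h)[:2]
i,o=f(443,460,.0505),f(457,500,.0505); print(i,o,np.degrees(np.arctan2(*(o-i)[::-1])))
T=[(357,475),(272,435),(232,374),(232,313),(275,262),(520,286),(570,344),(568,404),(530,457)]
P=np.array([f(u,v,.0505) for u,v in T]); s=np.linalg.lstsq(np.c_[2*P,np.ones(len(P))],(P**2).sum(1),rcond=None)[0]; c=s[:2]
m=(i+o)/2-c; print('c',c,'mark',np.degrees(np.arctan2(m[1],m[0])))
for q in((437,412),(440,440)): d=f(*q,.064)-c; print(d,np.degrees(np.arctan2(d[1],d[0])))
a,b=f(425,240,.098),f(455,312,.098); print('top',np.degrees(np.arctan2(*(b-a)[::-1])))
p=bot.get_obs(); print(p['eef_pos'])
E
```

```text
[0.62081993 0.26158042] [0.63632035 0.26097488] -2.237181856672007
c [0.58028578 0.26075425] mark 0.6210512143944378
[ 0.03529374 -0.00127535] -2.0695057960652616
[ 0.0460138  -0.00356883] -4.43498325054247
top -0.15782662435757341
[0.48002036 0.25798593 0.28600683]
```

Mark and pointer agree to within the measuring noise of about 1 to 1.5°. The scene view shows the pointer tip in line with the red mark, and the gripper is clear.

```bash
python3 -c "
from workcell import bot; print(bot.job_done())"
```

```text
the job is handed in; nothing more can be done
None
```

The job is handed in at about 21 s: the pot stands upright on the plate, measured about 1.5 mm off centre, the dial pointer is on the red mark to within about 2°, the limit of what I could measure, and the gripper is open and clear of everything.

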